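# Hang the shaker's hold-down cover and hold it for the hinge pin

## Robot

A 6-joint arm with a two-finger parallel gripper is mounted at the origin on the work surface. World frame = base frame: x ahead of the robot, y to its left, z up, the work surface at z = 0. Lengths are in m, angles in rad, forces in N, time in s.
With the tool pointing down it reaches from about 0.3 to 0.85 m from the base axis. Payload 5.4 kg.
Tool frame: the origin (TCP) lies at the very end of the fingers, on their centre line; the grasp point (between the pads) lies 19 mm behind it; z points along the fingers, y is the line along which they close (so a half turn about z gives the same grasp; the last joint's range is limited). The gripper opens to 85 mm and grips with 20 to 120 N. Pads are 22 mm wide; open, the fingers measure 114 mm over their backs; the gripper's body (76 mm by 85 mm) begins 54 mm behind the grasp point. The pads swing forward as they close: fully open they stand 13 mm farther back than shut.
Start: joints at [0.956, 0.158, 1.597, -0, 1.386, -0.21], TCP at [0.226, 0.529, 0.231] pointing down, gripper open.
Joint ranges: [-2.91, 2.91], [-0.94, 2.29], [0.18, 2.7], [-1.29, 4.43], [0.17, 2.64], [-3, 3]. Speed limits (rad/s): [2.57, 2.57, 3.14, 3.14, 3.14, 3.14].

## Interface

Orientations are given as a rotation vector (axis times angle).
In Python, from plant import r, camrig, status gives the robot as it stands (r), with the cameras (camrig) and the readings (status).
- The arm moves only by the shell command python3 jog.py 'ROWS' [OPENING]. ROWS is a JSON list of rows, 1 to 5 of them, each of 6 numbers: dx, dy, dz in m, then a rotation vector rx, ry, rz in rad; each row shifts and turns the commanded pose from where the row before left it, along the tool's axes as they then stand; what a row does not reach is not made up. A row lasts 1/8 s, in which the tool goes at most 0.0625 m and 0.188 rad, less where a joint would pass 70% of its speed; a pose out of reach is approached as far as the arm can. OPENING is the finger opening in m, set as the command begins (- or left out keeps the last). The fingers move at their own pace and stop on an object; the grip force is fixed at half the most. Time passes only in rows, so rows that do not move let the fingers close. It prints the time, the measured TCP pose, the force, the opening and the grip force at its end. Input that does not fit is refused with a message, and nothing moves.
- status.observe(): the state, without advancing time (a new reading comes with each control period).
- camrig.camera(name): name is "scene" or "top" or "wrist"; returns the picture (480x640x3 uint8, blue, green, red); there is no depth.
- camrig.camera_params(name): a dict with "mtx" (3x3 intrinsics, pixels), "cam_to_world" (4x4, takes a point from camera to world coordinates). Camera axes: x right, y down, z forward; pixel columns grow to the right and rows downward; lengths in m; the calibration is good to about 2 mm. The wrist camera is an equidistant fisheye: a pixel r from the principal point sees the ray r / f radians off the axis. A picture is of the moment at which its call begins: read the wrist's pose just before it. camera_params takes no time and is no camera call; for the wrist camera it gives the pose at the moment of the call.
- r.finish_job(): hands the job in; it is judged then, once.
The state is a dict: "clock": time; "qpos": joint angles; "joint_vel": joint speeds; "joint_torque": joint torques, N m; "ee_pos": TCP position; "eef_rot": TCP orientation; "contact_force": force on the tool from outside, world axes, zero at the start; "ft_torque": the same for the moment, N m; "gripper_width": finger opening in m; "finger_force": force on a finger pad.
Only numpy, scipy, OpenCV 4.12 (cv2) and the standard library are available. Lean on these libraries where they do the work, as an engineer would, in place of code of your own. Each camera call takes 0.05 s, during which the arm holds its last target. There are 200 camera calls.

## Task

I have set the shaker's hinge bar where I want it: tighten its yellow wing knob clockwise until it is tight, without shifting the bar. Then pick up the amber hold-down cover from the bench by its handle and bring it level over the tubes, its brass knuckles down between the steel knuckles of the bar so that the bores line up for the hinge pin, carried by the gripper alone. Finish holding it there, still and without letting go, and leave the pin, the pot and both tube racks undisturbed.

Things in the scene. Friction and masses are not known exactly. Their poses are not given: they have to be found in the camera images.
- shaker: White benchtop orbital shaker, 250 x 250 mm, aluminium platform top 93 mm above the bench; fixed, turned up to 0.22 rad. Origin: centre of its underside, x away from the robot, z up. Along x run two rails (y = -112 and +112 mm) carrying two posts with a crossbar, the hinge bar, which slides along x with 1.5 N drag while loose; tight, it creeps only a few mm if pushed with 10 N.
- bar_bore (a point): Middle of the hinge bar's bore, 195 mm above the bench; y along the hinge axis, z up, x horizontal towards the crossbar (begins at x +14 mm). Three steel knuckles, 18 mm outside, 9 mm bore, 26 mm long, at y -56, 0, +56 mm; between them gaps 30 mm long at y -28 and +28, open above and below, free up to x +11. Posts: x 9 to 39, |y| 99 to 125, tops 12 mm above the axis.
- clamp_grip (a point): Grip point in the yellow wing of the clamp knob on top of the bar's -y post, on the knob's upright axis; from bar_bore x +24, y -112, z +39 mm. Wing 56 mm long along this point's x, 12 mm thick along its y, 28 mm tall; the point lies 13 mm below the wing's top and 27 mm above the post. It turns with the knob.
- clamp_knob (a joint): Angle of the clamp knob (rad): grows turning clockwise seen from above, range 0 to 1.45. Starts loose between 0.05 and 0.4, begins to bite at 0.85, is tight above 1.15, meets its stop at 1.45. Resists with about 0.08 N m loose, up to 0.3 N m as it tightens; stays where it is left.
- cover: Loose cover, about 0.36 kg: amber clear plate 150 x 160 x 6 mm on two black pads 11 mm high, lying pads down on the bench. Origin on the pads' underside below the handle's middle (near the centre of mass); x towards the hinged edge, y along the hinge axis, z up. Plate: x -89 to +61, y -80 to +80, z 11 to 17 mm. Hung on the bar, its axes point as bar_bore's do.
- cover_grip (a point): Grip point in the cover's black handle, a flat-sided bar 14 mm thick along x and 90 mm long along y; the middle of its length and thickness, 44 mm above the pads' underside, 13 mm below its top, 27 mm above the plate. Axes as the cover's.
- cover_bore (a point): Middle of the bore of the cover's hinge leaf: from the cover's origin x +75, y 0, z +11 mm; axes as the cover's. Two brass knuckles, 18 mm outside, 9 mm bore, 23 mm long, at y -28 and +28 mm; they fit between the bar's knuckles with 3.5 mm to spare each way. Lined up: this point lies on bar_bore.
- shaker_rack: Loose red tube rack, 96 x 140 mm, with 24 capped tubes, standing on the shaker where the cover goes; origin at the centre of its underside, 96 mm above the bench; cap tops 176 mm above the bench, 8 mm below the pads of the lined-up cover. Leave alone.
- bench_rack: Loose black tube rack, 74 x 140 mm, 80 mm high with its tubes, standing on the bench; origin at the centre of its underside. Leave alone.
- hinge_pin: Loose steel hinge pin, 8 mm thick, 160 mm long with a bullet nose and a bent end, lying on the bench along its x; origin on the bench below the shank's middle. Leave alone.
- pot: Loose specimen pot, 44 mm wide, 60 mm high, yellow cap; origin at the centre of its underside. Leave alone.

How it is judged:
On the way, in this order (a step that is already met when the one before it is completed fails the run):
1. the clamp knob is turned clockwise until tight (value of joint clamp_knob above 1.15 rad), for 0.2 s.
2. the cover is lifted off the bench in the gripper (height (world z) of cover_grip above 0.1 m and contact force between the fingers and cover above 3 N), for 0.2 s.
At the end, for the whole second after the job is handed in: Still gripped (over 3 N), level within 0.08 rad, at rest: cover bore within 3 mm of the bar bore across the axis, 5 mm along it, axes within 0.05 rad, cover on the tube side, off the tubes, under 5 N on the bar; knob above 1.15 rad, bar within 10 mm of its start (x of cover_bore in the frame of bar_bore between -0.003 and 0.003 m and y of cover_bore in the frame of bar_bore between -0.005 and 0.005 m and z of cover_bore in the frame of bar_bore between -0.003 and 0.003 m and angle between the y axis of cover_bore and the y axis of bar_bore, either way round below 0.05 rad and angle between cover's own z axis and vertical below 0.08 rad and x of cover_grip in the frame of bar_bore below -0.05 m and contact force between the fingers and cover above 3 N and contact force between cover and shaker_rack below 0.5 N and contact force between cover and shaker below 5 N and linear speed of cover below 0.02 m/s and value of joint clamp_knob above 1.15 rad and distance of bar_bore from where it was at the start of the episode below 0.01 m); the arm keeps its last pose, push and grip.
It fails at once if the hinge bar is shifted (distance of bar_bore from where it was at the start of the episode above 0.012 m).
It fails at once if the rack on the shaker is disturbed (distance of shaker_rack from where it was at the start of the episode above 0.012 m).
It fails at once if the rack on the bench is disturbed (distance of bench_rack from where it was at the start of the episode above 0.015 m).
It fails at once if the hinge pin is disturbed (distance of hinge_pin from where it was at the start of the episode above 0.015 m).
It fails at once if the pot is disturbed (distance of pot from where it was at the start of the episode above 0.015 m).
It also fails if it takes over 58 s, if anything falls off the work surface, if the arm or the gripper's body presses on something with over 40 N, if the wrist force passes 120 N, or if a joint passes its speed limit or range.

## Working session

There is one attempt and no reset: what is moved stays moved. The work goes in short steps, Python scripts to look and compute and a shell command to move; the robot and the scene stay as the last step left them, time stands still between calls to the robot, and variables do not carry over. Pictures are saved under pics/ and viewed, at most 11 in all, crops included, and the job is handed in when it is done.

```bash
ls; mkdir -p pics; python3 - <<'E'
from plant import r, camrig, status
import cv2,numpy as np
for n in("top","scene"):
    cv2.imwrite(f"pics/{n}0.png",camrig.camera(n)); p=camrig.camera_params(n); print(n,np.round(p["mtx"],1).tolist(),np.round(p["cam_to_world"],3).tolist())
o=status.observe();print(o["clock"],o["ee_pos"],o["eef_rot"],o["gripper_width"])
E
```

```text
jog.py
pics
plant.py
top [[595.6, 0.0, 307.7], [0.0, 595.6, 242.4], [0.0, 0.0, 1.0]] [[-0.0, -0.974, 0.227, 0.316], [-1.0, -0.0, -0.002, -0.103], [0.002, -0.227, -0.974, 1.326], [0.0, 0.0, 0.0, 1.0]]
scene [[586.5, 0.0, 321.3], [0.0, 586.5, 238.2], [0.0, 0.0, 1.0]] [[-0.61, 0.581, -0.54, 1.202], [0.792, 0.463, -0.398, 0.349], [0.019, -0.67, -0.742, 1.023], [0.0, 0.0, 0.0, 1.0]]
0.1 [0.2261345  0.5280646  0.23039981] [-6.31413311e-01 -3.07673492e+00  2.51304202e-03] 0.0853937091810611
```

View pics/top0.png

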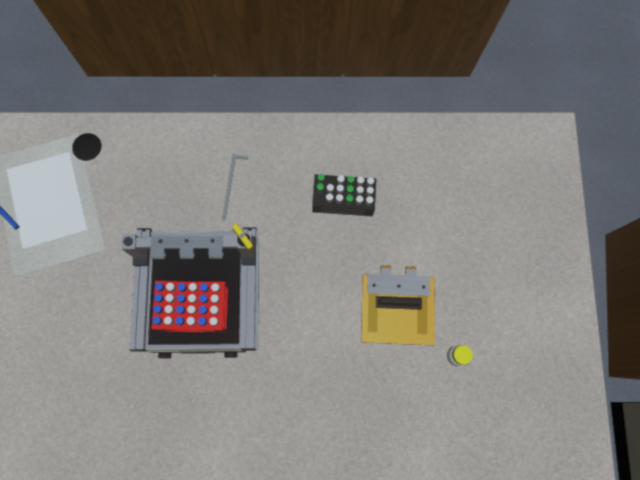

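View pics/scene0.png

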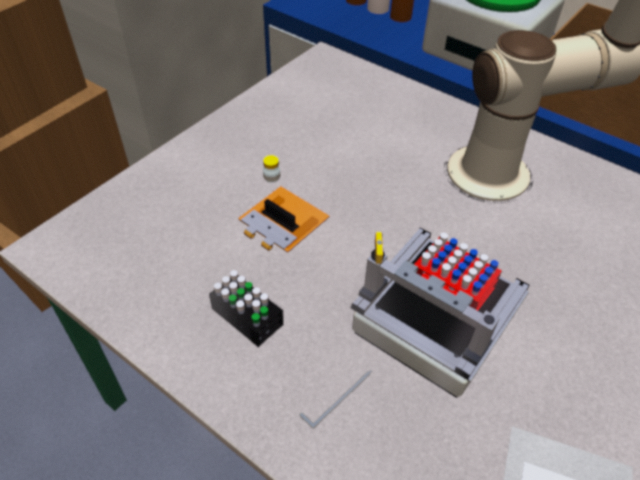

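```bash
cat > h.py <<'E'
import numpy as np, cv2
from plant import r, camrig, status
def ray(n,uv,P=None):
    P=P or camrig.camera_params(n); M=np.array(P["mtx"]); T=np.array(P["cam_to_world"])
    a=(np.array(uv,float)-M[:2,2])/[M[0,0],M[1,1]]
    if n=="wrist":
        t=np.linalg.norm(a); d=np.array([*(a/max(t,1e-9)*np.sin(t)),np.cos(t)])
    else: d=np.array([*a,1.]); d/=np.linalg.norm(d)
    return T[:3,3],T[:3,:3]@d
def plane(n,uv,z,P=None):
    o,d=ray(n,uv,P); return o+d*(z-o[2])/d[2]
def proj(n,X,P=None):
    P=P or camrig.camera_params(n); M=np.array(P["mtx"]); T=np.array(P["cam_to_world"])
    c=T[:3,:3].T@(np.array(X)-T[:3,3])
    if n=="wrist":
        t=np.arctan2(np.hypot(c[0],c[1]),c[2]); a=c[:2]/max(np.hypot(c[0],c[1]),1e-9)*t
    else: a=c[:2]/c[2]
    return a*[M[0,0],M[1,1]]+M[:2,2]
def tri(rays):
    A=0;b=0
    for o,d in rays:
        Q=np.eye(3)-np.outer(d,d); A=A+Q; b=b+Q@o
    return np.linalg.solve(A,b)
def blobs(img,lo,hi,amin=30):
    m=cv2.inRange(cv2.cvtColor(img,cv2.COLOR_BGR2HSV),lo,hi)
    cs=cv2.findContours(m,cv2.RETR_EXTERNAL,cv2.CHAIN_APPROX_NONE)[0]
    return m,sorted([c for c in cs if cv2.contourArea(c)>amin],key=cv2.contourArea,reverse=True)
E
python3 - <<'E'
from h import *
it=cv2.imread("pics/top0.png"); isc=cv2.imread("pics/scene0.png")
for n,im in(("top",it),("scene",isc)):
    for nm,lo,hi in(("yel",(25,150,100),(35,255,255)),("amb",(12,120,80),(23,255,255)),("red",(0,150,80),(6,255,255))):
        m,cs=blobs(im,lo,hi)
        for c in cs[:4]: print(n,nm,cv2.contourArea(c),np.round(cv2.minAreaRect(c)[0],1),np.round(cv2.minAreaRect(c)[1],1),round(cv2.minAreaRect(c)[2],1))
    
def P(*uv,z): print(uv,z,np.round(plane("top",uv,z),3))
P(243,237,z=.235);P(143,240,z=.207);P(360,343,z=.017);P(435,345,z=.017);P(363,275,z=.017);P(435,276,z=.017)
P(376,303,z=.057);P(421,303,z=.057);P(461,355,z=.06);P(345,195,z=.08);P(225,220,z=.004);P(235,156,z=.004)
p=camrig.camera_params("wrist");print(np.round(p["mtx"],1).tolist(),np.round(p["cam_to_world"],3).tolist())
E
```

```text
top yel 243.5 [462.  354.5] [17. 18.] 90.0
top yel 64.0 [246.2 241.7] [13.   6.7] 56.3
top yel 43.0 [237.  229.1] [10.6  5.4] 53.1
top amb 2473.0 [398.  309.5] [72.9 66.1] 2.5
top red 1102.0 [189.5 306. ] [50. 77.] 90.0
top red 114.0 [192.5 294.5] [27. 19.] 90.0
top red 50.0 [168.6 315.4] [ 7.9 19. ] 84.8
top red 48.5 [169. 304.] [ 8. 20.] 90.0
scene yel 107.0 [270.5 160. ] [13. 10.] 0.0
scene yel 50.5 [379.  249.5] [11.  6.] 90.0
scene yel 32.5 [378.5 236. ] [8. 5.] 90.0
scene amb 1998.5 [283.6 216.9] [72.2 52.9] 34.6
scene amb 1519.0 [ 47.8 112.4] [ 21.5 121.4] 59.9
scene amb 279.5 [ 10.5 235.5] [27. 21.] 90.0
scene amb 158.0 [13.  6.] [12. 26.] 90.0
scene red 645.5 [456.8 270.2] [80.8 44.3] 30.8
(243, 237) 0.235 [0.581 0.017 0.235]
(143, 240) 0.207 [0.582 0.213 0.207]
(360, 343) 0.017 [ 0.397 -0.219  0.017]
(435, 345) 0.017 [ 0.393 -0.381  0.017]
(363, 275) 0.017 [ 0.547 -0.228  0.017]
(435, 276) 0.017 [ 0.545 -0.389  0.017]
(376, 303) 0.057 [ 0.479 -0.251  0.057]
(421, 303) 0.057 [ 0.479 -0.347  0.057]
(461, 355) 0.06 [ 0.37  -0.426  0.06 ]
(345, 195) 0.08 [ 0.713 -0.187  0.08 ]
(225, 220) 0.004 [0.677 0.085 0.004]
(235, 156) 0.004 [0.834 0.066 0.004]
[[371.6, 0.0, 318.1], [0.0, 371.6, 243.8], [0.0, 0.0, 1.0]] [[0.394, 0.884, 0.25, 0.163], [0.919, -0.379, -0.109, 0.555], [-0.001, 0.273, -0.962, 0.373], [0.0, 0.0, 0.0, 1.0]]
```

```bash
python3 jog.py '[[-0.0515, -0.0202, -0.015, 0, 0, 0], [-0.0515, -0.0202, -0.015, 0, 0, 0], [-0.0515, -0.0202, -0.015, 0, 0, 0], [-0.0515, -0.0202, -0.015, 0, 0, 0], [-0.0515, -0.0202, -0.015, 0, 0, 0]]'; python3 jog.py '[[-0.0515, -0.0202, -0.015, 0, 0, 0], [-0.0515, -0.0202, -0.015, 0, 0, 0], [-0.0515, -0.0202, -0.015, 0, 0, 0], [-0.0515, -0.0202, -0.015, 0, 0, 0], [-0.0515, -0.0202, -0.015, 0, 0, 0]]'
python3 jog.py '[[0, 0, 0, 0, 0, -0.18], [0, 0, 0, 0, 0, -0.18], [0, 0, 0, 0, 0, -0.18], [0, 0, 0, 0, 0, -0.18], [0, 0, 0, 0, 0, -0.18]]';python3 jog.py '[[0, 0, 0, 0, 0, -0.13], [0, 0, 0, 0, 0, 0], [0, 0, 0, 0, 0, 0]]'
python3 - <<'E'
from h import *
import json
p=camrig.camera_params("wrist");im=camrig.camera("wrist");cv2.imwrite("pics/w1.png",im)
json.dump({k:np.array(v).tolist() for k,v in p.items()},open("w1.json","w"))
o=status.observe();print(o["clock"],o["ee_pos"],o["eef_rot"],o["qpos"])
E
```

```text
clock: 0.72
ee_pos: [0.4242, 0.3328, 0.3064]
eef_rot: [-0.631, -3.077, 0.0]
contact_force: [-0.3, 0.2, 0.4]
gripper_width: 0.0856
finger_force: 0.0
clock: 1.35
ee_pos: [0.6212, 0.1386, 0.3812]
eef_rot: [-0.632, -3.077, 0.0]
contact_force: [0.5, 1.2, -0.2]
gripper_width: 0.0855
finger_force: 0.0
clock: 1.98
ee_pos: [0.6201, 0.14, 0.3806]
eef_rot: [0.779, -3.042, -0.0]
contact_force: [0.3, -0.4, -0.1]
gripper_width: 0.0852
finger_force: 0.0
clock: 2.35
ee_pos: [0.6202, 0.14, 0.3809]
eef_rot: [0.963, -2.99, -0.0]
contact_force: [-0.5, 0.3, -0.2]
gripper_width: 0.0855
finger_force: 0.0
2.4 [0.62022465 0.13999033 0.38105471] [ 9.63427716e-01 -2.98977015e+00 -1.75960077e-04] [ 3.22850509e-02  2.71753913e-01  1.17496820e+00 -1.03072207e-05
  1.69531236e+00 -2.16198219e+00]
```

View pics/w1.png

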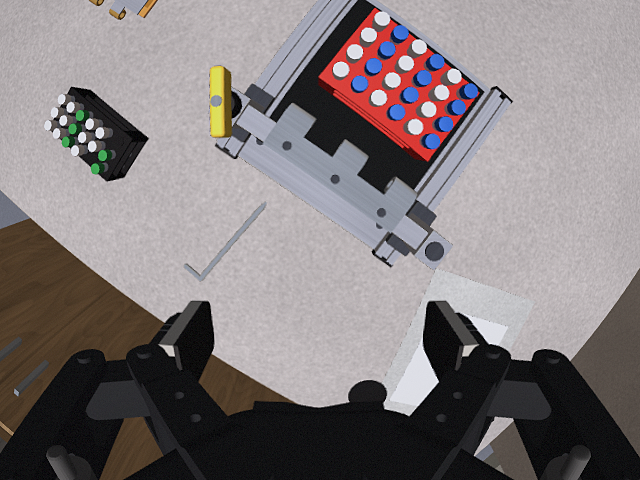

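```bash
python3 - <<'E'
from h import *
import json
p=json.load(open("w1.json"));im=cv2.imread("pics/w1.png")
cv2.imwrite("pics/w1c.png",cv2.resize(im[50:275,200:470],None,fx=2.9,fy=2.6,interpolation=cv2.INTER_CUBIC)[:600,:800])
m,cs=blobs(im,(22,130,80),(35,255,255))
for c in cs[:3]:
    R=cv2.minAreaRect(c); print(cv2.contourArea(c),np.round(cv2.boxPoints(R),1).tolist())
    print([np.round(plane("wrist",q,.247,p),4).tolist() for q in cv2.boxPoints(R)])
W=plane("wrist",(216.5,101),.247,p);D=plane("wrist",(434.5,251),.207,p)
print(W,D,np.linalg.norm((W-D)[:2]),np.arctan2(*(D-W)[[1,0]])-np.pi/2)
for s in((287,146),(335,179),(381,212)):print(plane("wrist",s,.207,p))
E
```

```text
1164.0 [[210.0, 66.0], [231.0, 66.0], [231.0, 136.0], [210.0, 136.0]]
[[0.563, -0.0022, 0.247], [0.5545, 0.012, 0.247], [0.5985, 0.0432, 0.247], [0.6074, 0.0293, 0.247]]
[0.58261046 0.01832022 0.247     ] [0.58081178 0.24291888 0.207     ] 0.22460586638621183 0.00800824411887735
[0.58332297 0.08022303 0.207     ]
[0.58266937 0.12987142 0.207     ]
[0.58214888 0.17956107 0.207     ]
```

View pics/w1c.png

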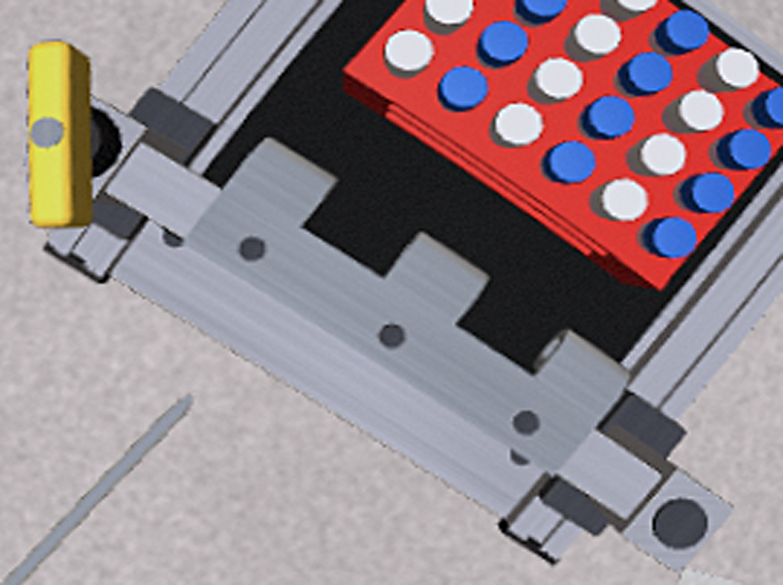

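```bash
python3 jog.py '[[0.0338, -0.0258, 0, 0, 0, 0], [0.0338, -0.0258, 0, 0, 0, 0], [0.0338, -0.0258, 0, 0, 0, 0], [0, 0, 0.045, 0, 0, 0], [0, 0, 0.045, 0, 0, 0]]' .045;  python3 jog.py '[[0, 0, 0.03, 0, 0, 0], [0, 0, 0.01, 0, 0, 0], [0, 0, 0, 0, 0, 0]]'
python3 - <<'E'
from h import *
o=status.observe();print(o["clock"],o["ee_pos"],o["eef_rot"])
p=camrig.camera_params("wrist");im=camrig.camera("wrist");cv2.imwrite("pics/w2.png",im)
m,cs=blobs(im,(22,130,80),(35,255,255))
for c in cs[:2]:
    R=cv2.minAreaRect(c); print(cv2.contourArea(c),np.round(cv2.boxPoints(R),1).tolist())
    print([np.round(plane("wrist",q,.247,p),4).tolist() for q in cv2.boxPoints(R)])
D=plane("wrist",(434.5,251),.207,p)
cv2.imwrite("pics/w2c.png",im[100:480])
E
```

```text
clock: 3.02
ee_pos: [0.5836, 0.0172, 0.2909]
eef_rot: [-0.962, 2.989, -0.001]
contact_force: [-0.1, 1.2, 0.4]
gripper_width: 0.0452
finger_force: 0.0
clock: 3.4
ee_pos: [0.5834, 0.0179, 0.2516]
eef_rot: [0.965, -2.989, -0.0]
contact_force: [0.4, 1.5, 0.3]
gripper_width: 0.045
finger_force: 0.0
3.4 [0.58342339 0.01791514 0.25155371] [ 9.65472175e-01 -2.98946444e+00 -2.56875285e-05]
3039.5 [[307.0, 227.0], [334.0, 227.0], [334.0, 352.0], [307.0, 352.0]]
[[0.5589, -0.0063, 0.247], [0.5525, 0.0026, 0.247], [0.6002, 0.0381, 0.247], [0.6075, 0.0279, 0.247]]
```

View pics/w2c.png

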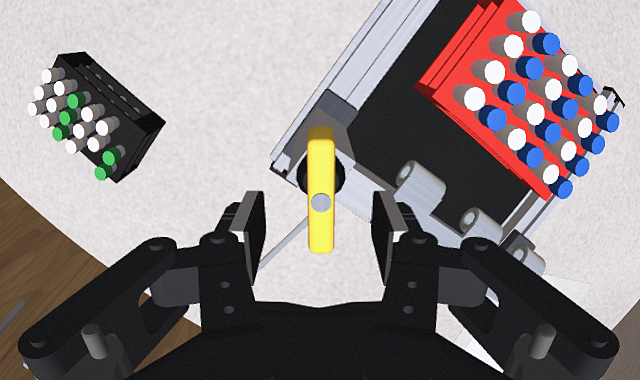

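```bash
python3 - <<'E'
from h import *
p=camrig.camera_params("wrist")
W=plane("wrist",(320.5,302),.247,p);o=status.observe()
from scipy.spatial.transform import Rotation as R
print(W, R.from_rotvec(o["eef_rot"]).inv().apply(W-o["ee_pos"]),p["mtx"])
E
```

```text
[0.58386964 0.01801869 0.247     ] [3.60842623e-05 2.30575989e-04 5.66521614e-03] [[371.64829954   0.         318.0995665 ]
 [  0.         371.64829954 243.82001438]
 [  0.           0.           1.        ]]
```

Centred within 0.5 mm. Descend and close.

```bash
python3 jog.py '[[0, 0, 0.02, 0, 0, 0], [0, 0, 0.0125, 0, 0, 0], [0, 0, 0, 0, 0, 0]]'; python3 jog.py '[[0, 0, 0, 0, 0, 0], [0, 0, 0, 0, 0, 0], [0, 0, 0, 0, 0, 0], [0, 0, 0, 0, 0, 0], [0, 0, 0, 0, 0, 0]]' 0;  python3 -c "
from plant import r, camrig, status;o=status.observe();print(o['ft_torque'],o['contact_force'],o['ee_pos'])"
```

```text
clock: 3.82
ee_pos: [0.5831, 0.018, 0.2185]
eef_rot: [0.966, -2.989, -0.001]
contact_force: [0.5, 0.0, -0.1]
gripper_width: 0.0447
finger_force: 0.0
clock: 4.45
ee_pos: [0.5838, 0.0188, 0.22]
eef_rot: [-0.966, 2.987, 0.001]
contact_force: [-1.7, 5.3, 4.7]
gripper_width: 0.0153
finger_force: 53.7
[ 0.94574352  0.2209098  -0.02365272] [-1.7157963   5.28852261  4.67335566] [0.58381868 0.01878882 0.21999146]
```

```bash
t(){ python3 -c "
from plant import r, camrig, status;o=status.observe();print(o['ft_torque'],o['contact_force'],o['ee_pos'])"; }
python3 jog.py '[[0, 0, 0, 0, 0, 0.1], [0, 0, 0, 0, 0, 0.1], [0, 0, 0, 0, 0, 0.1], [0, 0, 0, 0, 0, 0.1], [0, 0, 0, 0, 0, 0.1]]';t;python3 jog.py '[[0, 0, 0, 0, 0, 0.1], [0, 0, 0, 0, 0, 0.1], [0, 0, 0, 0, 0, 0.1], [0, 0, 0, 0, 0, 0.1], [0, 0, 0, 0, 0, 0]]';t
```

```text
clock: 5.08
ee_pos: [0.584, 0.0182, 0.22]
eef_rot: [-0.192, 3.134, 0.0]
contact_force: [0.4, 3.2, 3.6]
gripper_width: 0.0156
finger_force: 53.4
[0.55470011 0.09780252 0.0584999 ] [0.39368709 3.19399325 3.61865985] [0.58403593 0.0182096  0.21998566]
clock: 5.7
ee_pos: [0.584, 0.0177, 0.22]
eef_rot: [0.428, 3.11, -0.001]
contact_force: [-0.3, 1.9, 5.3]
gripper_width: 0.0148
finger_force: 53.9
[ 0.36908664  0.11361582 -0.00435086] [-0.34947442  1.93747857  5.25215189] [0.58400973 0.01770959 0.21996672]
```

```bash
t(){ python3 -c "
from plant import r, camrig, status;import numpy as np
from scipy.spatial.transform import Rotation as R
o=status.observe();y=R.from_rotvec(o['eef_rot']).as_matrix()[:,1];print('yaw',np.arctan2(y[1],y[0]),o['ft_torque'][2],o['joint_torque'][5],o['contact_force'])"; }
t;for i in 1;do python3 jog.py '[[0, 0, 0, 0, 0, 0.05], [0, 0, 0, 0, 0, 0.05], [0, 0, 0, 0, 0, 0]]' >/dev/null;t;done; python3 jog.py '[[0, 0, 0, 0, 0, 0.05], [0, 0, 0, 0, 0, 0.05], [0, 0, 0, 0, 0, 0]]'>/dev/null;t; python3 jog.py '[[0, 0, 0, 0, 0, 0.05], [0, 0, 0, 0, 0, 0], [0, 0, 0, 0, 0, 0]]';t
```

```text
yaw 1.297163872767579 -0.004350855655532105 0.3550526686012745 [-0.34947442  1.93747857  5.25215189]
yaw 1.1980192385096786 0.10428614970356512 0.22401748225092888 [-1.07650458  0.73235672  5.16635144]
yaw 1.0979639813330904 0.13712908926731035 0.2268184069544077 [-0.37987029  0.83822375  6.13566845]
clock: 6.82
ee_pos: [0.5839, 0.0174, 0.22]
eef_rot: [0.811, 3.033, -0.001]
contact_force: [-2.0, 0.7, 5.1]
gripper_width: 0.015
finger_force: 54.0
yaw 1.0482939437468337 0.14137919274987198 0.10591929545626044 [-2.02863435  0.69167471  5.09640465]
```

```bash
t(){ python3 -c "
from plant import r, camrig, status;import numpy as np
from scipy.spatial.transform import Rotation as R
o=status.observe();y=R.from_rotvec(o['eef_rot']).as_matrix()[:,1];print('yaw',np.arctan2(y[1],y[0]),o['ft_torque'][2],o['joint_torque'][5],o['contact_force'])"; }
python3 jog.py '[[0, 0, 0, 0, 0, 0.03], [0, 0, 0, 0, 0, 0], [0, 0, 0, 0, 0, 0]]'>/dev/null;t; python3 jog.py '[[0, 0, 0, 0, 0, 0.03], [0, 0, 0, 0, 0, 0], [0, 0, 0, 0, 0, 0]]'>/dev/null;t
python3 jog.py '[[0, 0, 0, 0, 0, 0], [0, 0, 0, 0, 0, 0], [0, 0, 0, 0, 0, 0]]' .045;python3 jog.py '[[0, 0, -0.02, 0, 0, 0], [0, 0, -0.04, 0, 0, 0], [0, 0, -0.05, 0, 0, 0], [0, 0, -0.05, 0, 0, 0], [0, 0, 0, 0, 0, 0]]'
python3 - <<'E'
from h import *
import json
p=camrig.camera_params("wrist");im=camrig.camera("wrist");cv2.imwrite("pics/w3.png",im)
json.dump({k:np.array(v).tolist() for k,v in p.items()},open("w3.json","w"))
E
```

```text
yaw 1.0183708725141374 0.14479170835303184 0.12204152997583151 [-1.13748878  0.96169049  6.36808163]
yaw 0.9883265661533968 0.14403749553507433 0.11676436057314277 [-1.64307116  0.96884605  6.03221221]
clock: 7.95
ee_pos: [0.5831, 0.0177, 0.2183]
eef_rot: [-0.905, -3.008, 0.001]
contact_force: [0.4, -0.2, -0.3]
gripper_width: 0.0447
finger_force: 0.0
clock: 8.57
ee_pos: [0.5851, 0.0175, 0.3843]
eef_rot: [0.902, 2.999, 0.001]
contact_force: [0.4, 0.5, -0.5]
gripper_width: 0.0448
finger_force: 0.0
```

View pics/w3.png

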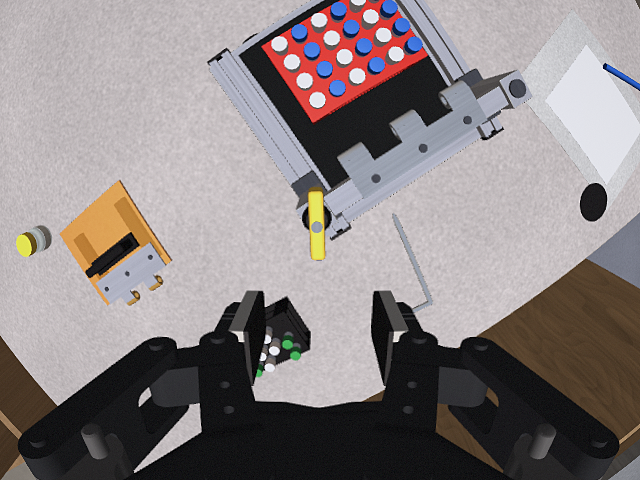

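```bash
python3 - <<'E'
from h import *
import json
p=json.load(open("w3.json"));im=cv2.imread("pics/w3.png")
g=cv2.cvtColor(im,cv2.COLOR_BGR2GRAY)
def dark(u,v,s=14,P=p,n="wrist"):
    q=g[v-s:v+s,u-s:u+s]; m=(q<85).astype(np.uint8); k,l,st,c=cv2.connectedComponentsWithStats(m); i=l[s,s]; 
    return (c[i]+[u-s,v-s]) if i else np.array([u,v])
for nm in("w1","w3"):
    P=json.load(open(nm+".json"));g=cv2.cvtColor(cv2.imread(f"pics/{nm}.png"),cv2.COLOR_BGR2GRAY)
    S=dict(w1=[(434,251),(287,146),(335,179),(381,212)],w3=[(517,89),(376,178),(423,148),(467,120)])[nm]
    D=dark(*S[0]);s=[dark(*q,s=7) for q in S[1:]]
    W=plane("wrist",(216.5,101) if nm=="w1" else (317,227.5),.247,P);Dp=plane("wrist",D,.207,P)
    print(nm,W.round(4),Dp.round(4),((W+Dp)/2)[:2].round(4),np.arctan2(Dp[1]-W[1],Dp[0]-W[0])-np.pi/2)
    for q in s:print(q,plane("wrist",q,.207,P).round(4))
    globals()[nm]=[ray("wrist",q,P) for q in [D]+s]
for a,b in zip(w1,w3): print("tri",tri([a,b]).round(4))
m,cs=blobs(im,(22,130,80),(35,255,255))
for c in cs[:2]: print(np.round(cv2.boxPoints(cv2.minAreaRect(c)),1).tolist())
a=plane("wrist",(315.5,188),.247,p);b=plane("wrist",(317.5,260),.247,p);print("wing",np.arctan2(*(b-a)[[1,0]]))
a=plane("wrist",(89,273),.057,p);b=plane("wrist",(137,238),.057,p);print("handle",a,b,(a+b)/2)
E
```

```text
w1 [0.5826 0.0183 0.247 ] [0.581  0.2424 0.207 ] [0.5818 0.1304] 0.007086616260700618
[286.47272727 145.21818182] [0.583  0.0795 0.207 ]
[334.65454545 178.54545455] [0.5825 0.1294 0.207 ]
[380.85454545 212.01818182] [0.5822 0.1795 0.207 ]
w3 [0.5844 0.0177 0.247 ] [0.5822 0.2427 0.207 ] [0.5833 0.1302] 0.009749332011510736
[375.68627451 178.21568627] [0.5839 0.0792 0.207 ]
[422.61818182 147.69090909] [0.5833 0.1293 0.207 ]
[466.9245283  119.66037736] [0.583  0.1793 0.207 ]
tri [0.581  0.2394 0.213 ]
tri [0.5832 0.0793 0.2093]
tri [0.5826 0.1289 0.2095]
tri [0.5823 0.1787 0.2093]
[[306.70001220703125, 187.3000030517578], [322.1000061035156, 186.5], [325.70001220703125, 258.79998779296875], [310.29998779296875, 259.6000061035156]]
[[13.600000381469727, 236.8000030517578], [26.799999237060547, 232.39999389648438], [33.79999923706055, 253.39999389648438], [20.600000381469727, 257.79998779296875]]
wing -0.5590829796515647
handle [ 0.48525197 -0.34167257  0.057     ] [ 0.4931647  -0.22874359  0.057     ] [ 0.48920834 -0.28520808  0.057     ]
```

```bash
python3 jog.py '[[-0.0171, -0.0533, 0.019, 0, 0, 0], [-0.0171, -0.0533, 0.019, 0, 0, 0], [-0.0171, -0.0533, 0.019, 0, 0, 0], [-0.0171, -0.0533, 0.019, 0, 0, 0], [-0.0171, -0.0533, 0.019, 0, 0, 0]]' >/dev/null;python3 jog.py '[[-0.0171, -0.0533, 0.019, 0, 0, 0], [-0.0171, -0.0533, 0.019, 0, 0, 0], [0, 0, 0, 0, 0, 0.165], [0, 0, 0, 0, 0, 0.165], [0, 0, 0, 0, 0, 0.165]]' >/dev/null;python3 jog.py '[[0, 0, 0, 0, 0, 0.165], [0, 0, 0, 0, 0, 0.165], [0, 0, 0, 0, 0, 0.165], [0, 0, 0, 0, 0, 0], [0, 0, 0, 0, 0, 0]]'
python3 - <<'E'
from h import *
import json
p=camrig.camera_params("wrist");im=camrig.camera("wrist");cv2.imwrite("pics/w4.png",im)
json.dump({k:np.array(v).tolist() for k,v in p.items()},open("w4.json","w"))
E
```

```text
clock: 10.5
ee_pos: [0.4768, -0.3588, 0.2447]
eef_rot: [-2.221, -2.219, -0.0]
contact_force: [0.2, 0.2, 0.3]
gripper_width: 0.045
finger_force: 0.0
```

View pics/w4.png

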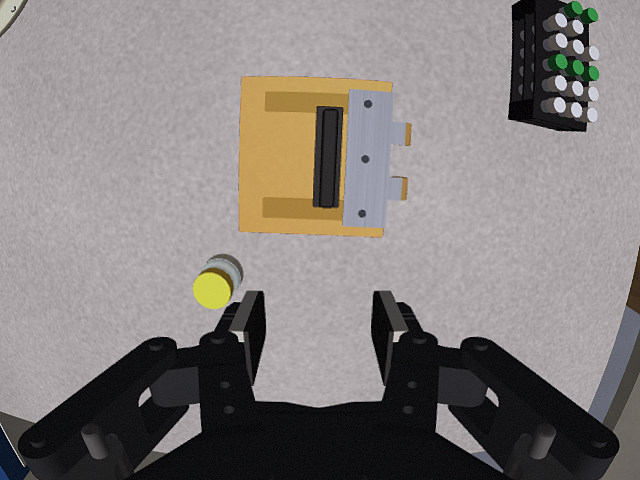

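```bash
python3 - <<'E'
from h import *
import json
p=json.load(open("w4.json"));im=cv2.imread("pics/w4.png")
g=cv2.cvtColor(im,cv2.COLOR_BGR2GRAY)
m=(g[95:220,300:345]<70).astype(np.uint8)
c=max(cv2.findContours(m,0,cv2.CHAIN_APPROX_NONE)[0],key=cv2.contourArea)+[300,95]
B=cv2.boxPoints(cv2.minAreaRect(c));print("handle box",B.round(1).tolist())
a=[plane("wrist",q,.057,p) for q in B];print(np.round(a,4).tolist())
# rows profile of handle at a few rows
for v in (115,130,150,170,190,203): print(v,[int(x) for x in g[v,308:350]])
for nm,q in dict(pl1=(241,77),pl2=(392,82.5),pl3=(383,237),pl4=(239,231)).items(): print(nm,plane("wrist",q,.017,p).round(4))
S=[plane("wrist",q,.018,p) for q in((368,104),(365,159),(362,213.5))];print(np.round(S,4).tolist(),np.arctan2(*(S[0]-S[2])[[1,0]])-np.pi/2)
E
```

```text
handle box [[311.8999938964844, 206.5], [316.70001220703125, 105.4000015258789], [342.79998779296875, 106.5999984741211], [338.0, 207.8000030517578]]
[[0.4719, -0.3486, 0.057], [0.4763, -0.2579, 0.057], [0.4992, -0.2589, 0.057], [0.4954, -0.3497, 0.057]]
115 [168, 166, 166, 165, 168, 166, 173, 148, 91, 39, 53, 55, 54, 54, 23, 10, 28, 40, 50, 48, 45, 44, 47, 49, 45, 46, 47, 45, 30, 16, 22, 59, 54, 53, 10, 167, 175, 172, 171, 153, 147, 160]
130 [166, 166, 168, 167, 166, 167, 179, 113, 46, 53, 54, 55, 56, 54, 0, 25, 38, 47, 45, 45, 48, 44, 45, 47, 46, 48, 46, 38, 20, 18, 58, 56, 52, 29, 151, 176, 168, 171, 160, 143, 160, 161]
150 [163, 163, 165, 164, 165, 173, 112, 60, 52, 52, 49, 52, 51, 18, 24, 34, 48, 49, 48, 43, 48, 50, 48, 45, 46, 48, 41, 20, 15, 53, 53, 53, 23, 129, 176, 169, 168, 163, 117, 163, 164, 164]
170 [166, 166, 164, 166, 174, 134, 63, 43, 53, 54, 56, 48, 18, 23, 33, 47, 45, 41, 44, 48, 44, 45, 43, 45, 47, 38, 25, 19, 51, 56, 52, 25, 114, 177, 167, 164, 171, 129, 156, 164, 164, 159]
190 [165, 165, 165, 170, 182, 70, 47, 50, 52, 52, 50, 30, 17, 27, 45, 45, 43, 44, 44, 45, 48, 45, 45, 45, 39, 23, 16, 51, 54, 50, 23, 109, 176, 167, 166, 172, 160, 160, 164, 163, 159, 160]
203 [133, 136, 134, 136, 103, 44, 47, 50, 49, 52, 41, 11, 21, 34, 48, 44, 45, 42, 43, 46, 43, 44, 49, 44, 30, 16, 40, 47, 55, 44, 71, 114, 139, 136, 135, 117, 160, 164, 163, 161, 159, 158]
pl1 [ 0.401  -0.2225  0.017 ]
pl2 [ 0.5509 -0.2287  0.017 ]
pl3 [ 0.5449 -0.3875  0.017 ]
pl4 [ 0.3949 -0.3808  0.017 ]
[[0.5266, -0.2519, 0.018], [0.524, -0.3071, 0.018], [0.522, -0.3625, 0.018]] -0.04121167151072669
```

```bash
python3 jog.py '[[0.0538, 0.0097, 0, 0, 0, 0], [0, 0, 0, 0, 0, 0.04], [0, 0, 0.05, 0, 0, 0], [0, 0, 0.05, 0, 0, 0], [0, 0, 0.045, 0, 0, 0]]' >/dev/null; python3 jog.py '[[0, 0, 0.02, 0, 0, 0], [0, 0, 0, 0, 0, 0]]'
python3 - <<'E'
from h import *
p=camrig.camera_params("wrist");im=camrig.camera("wrist");cv2.imwrite("pics/w5.png",im);print(status.observe()["ee_pos"])
cv2.imwrite("pics/w5c.png",im[100:400,130:530])
E
```

```text
clock: 11.42
ee_pos: [0.4858, -0.3043, 0.0787]
eef_rot: [-2.265, -2.17, 0.0]
contact_force: [0.4, -0.5, -0.2]
gripper_width: 0.0447
finger_force: 0.0
[ 0.48687002 -0.30529813  0.08052425]
```

View pics/w5c.png

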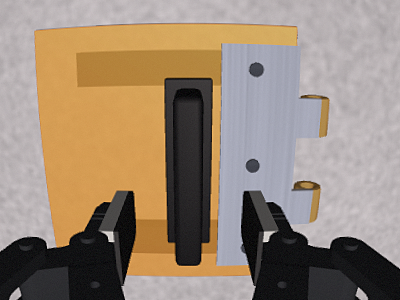

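```bash
python3 jog.py '[[0, 0, 0.03, 0, 0, 0], [0, 0, 0.0165, 0, 0, 0], [0, 0, 0.007, 0, 0, 0], [0, 0, 0, 0, 0, 0]]'; python3 jog.py '[[0, 0, 0, 0, 0, 0], [0, 0, 0, 0, 0, 0], [0, 0, 0, 0, 0, 0], [0, 0, 0, 0, 0, 0], [0, 0, 0, 0, 0, 0]]' 0;python3 jog.py '[[0, 0, -0.01, 0, 0, 0], [0, 0, -0.03, 0, 0, 0], [0, 0, -0.05, 0, 0, 0], [0, 0, -0.05, 0, 0, 0], [0, 0, 0, 0, 0, 0]]'
```

```text
clock: 11.98
ee_pos: [0.4873, -0.3056, 0.0275]
eef_rot: [2.269, 2.172, -0.0]
contact_force: [0.0, -0.4, 0.7]
gripper_width: 0.0452
finger_force: 0.0
clock: 12.6
ee_pos: [0.4876, -0.3061, 0.0284]
eef_rot: [2.269, 2.171, -0.0]
contact_force: [-3.1, 1.0, 6.4]
gripper_width: 0.0127
finger_force: 60.7
clock: 13.22
ee_pos: [0.4895, -0.3076, 0.1725]
eef_rot: [2.263, 2.165, 0.001]
contact_force: [-0.3, 0.4, -4.4]
gripper_width: 0.0129
finger_force: 59.6
```

```bash
python3 jog.py '[[0, 0, -0.046, 0, 0, 0], [0, 0, -0.046, 0, 0, 0], [0, 0, -0.046, 0, 0, 0], [0, 0, 0, 0, 0, -0.053], [0, 0, 0, 0, 0, 0]]' >/dev/null;python3 jog.py '[[0.04, -0.0005, 0, 0, 0, 0], [0.05, -0.0005, 0, 0, 0, 0], [0.05, -0.0005, 0, 0, 0, 0], [0.05, -0.0005, 0, 0, 0, 0], [0.05, -0.0005, 0, 0, 0, 0]]' >/dev/null;python3 jog.py '[[0.05, 0, 0, 0, 0, 0], [0.05, 0, 0, 0, 0, 0], [0.05, 0, 0, 0, 0, 0], [0.045, 0, 0, 0, 0, 0], [0, 0, 0, 0, 0, 0]]'; python3 jog.py '[[0, 0, 0.02, 0, 0, 0], [0, 0, 0.02, 0, 0, 0], [0, 0, 0, 0, 0, 0], [0, 0, 0, 0, 0, 0]]'
python3 - <<'E'
from h import *
import json
p=camrig.camera_params("wrist");im=camrig.camera("wrist");cv2.imwrite("pics/w6.png",im)
json.dump({k:np.array(v).tolist() for k,v in p.items()},open("w6.json","w"))
o=status.observe();print(o["ee_pos"],o["eef_rot"])
it=camrig.camera("top");cv2.imwrite("pics/t6.png",it);cv2.imwrite("pics/s6.png",camrig.camera("scene"))
E
```

```text
clock: 15.1
ee_pos: [0.4791, 0.1321, 0.3029]
eef_rot: [-2.205, -2.233, 0.004]
contact_force: [0.3, -0.8, -3.8]
gripper_width: 0.0132
finger_force: 59.6
clock: 15.6
ee_pos: [0.4808, 0.1289, 0.2654]
eef_rot: [-2.212, -2.23, 0.001]
contact_force: [0.0, -0.2, -2.7]
gripper_width: 0.0127
finger_force: 59.4
[0.4810886  0.12905072 0.26591291] [2.21180639e+00 2.23010314e+00 8.49872317e-04]
```

View pics/w6.png

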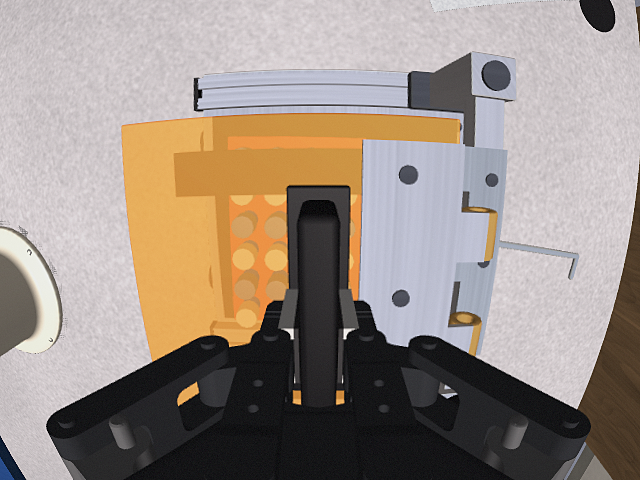

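```bash
cat > m.py <<'E'
from h import *
import json,sys
from scipy.spatial.transform import Rotation as R
from scipy.optimize import least_squares
def refine(g,u,v,s,th=85):
    q=g[v-s:v+s,u-s:u+s]; k,l,st,c=cv2.connectedComponentsWithStats((q<th).astype(np.uint8)); i=l[s,s]
    return c[i]+[u-s,v-s] if i else np.array([u,v],float)
def Rz(a): return R.from_rotvec([0,0,a]).as_matrix()
P=json.load(open("w6.json"));g=cv2.cvtColor(cv2.imread("pics/w6.png"),cv2.COLOR_BGR2GRAY)
D=refine(g,496,75,20);s1=refine(g,491,180,8);s2=np.array([484,264.])
print("px",D,s1)
for q,z in((D,.207),(s1,.207),(s1,.209)): print("bar",plane("wrist",q,z,P).round(4))
Dp=plane("wrist",D,.207,P); print("bore from D",Dp-Rz(.009)@[.024,.112,.012])
S=plane("wrist",s1,.2085,P); print("from screw",S-Rz(.009)@[.024,.05,.0135])
# cover
T=np.array([.4810886,.12905072,.26591291]);
c1=refine(g,408,175,12);c2=refine(g,400,298,12);print("cover px",c1,c2)
X=np.array([[.075,.0395,.011],[.075,-.0165,.011]]);uv=np.array([(480,209),(465,318.5)])
f=lambda o:np.r_[(np.array([proj("wrist",np.r_[T[:2]+o[:2],T[2]-.028+o[2]]+Rz(o[3])@x,P) for x in X])-uv).ravel(),(o[3]-.004)/.003]
sol=least_squares(f,[0,0,0,0.]);print("cover origin rel (TCP,-28mm)",sol.x.round(4),sol.cost)
b=np.r_[T[:2]+sol.x[:2],T[2]-.028+sol.x[2]]+Rz(sol.x[3])@[.075,0,.011];print("cover bore",b)
print("pred px",[proj("wrist",np.r_[T[:2],T[2]-.028]+Rz(.004)@x,P).round(1).tolist() for x in X])
E
python3 m.py
```

```text
px [495.37555887  75.30849478] [491.36666667 179.73333333]
bar [0.5826 0.242  0.207 ]
bar [0.5822 0.1802 0.207 ]
bar [0.5812 0.1804 0.209 ]
bore from D [0.55959088 0.12980214 0.195     ]
from screw [0.55793906 0.13009478 0.195     ]
cover px [407.76538462 174.43076923] [400.27884615 298.00961538]
cover origin rel (TCP,-28mm) [-0.0001  0.0012  0.001   0.0037] 0.08571041661851181
cover bore [0.55595032 0.13049006 0.24995324]
pred px [[478.8, 211.0], [464.5, 319.6]]
```

```bash
python3 jog.py '[[0, 0.003, 0, 0, 0, 0], [0, 0, 0.015, 0, 0, 0], [0, 0, 0.013, 0, 0, 0], [0, 0, 0, 0, 0, 0], [0, 0, 0, 0, 0, 0]]'
python3 - <<'E'
from h import *
import json
p=camrig.camera_params("wrist");im=camrig.camera("wrist");cv2.imwrite("pics/w7.png",im)
json.dump({k:np.array(v).tolist() for k,v in p.items()},open("w7.json","w"))
o=status.observe();print(o["ee_pos"],o["eef_rot"])
s=camrig.camera("scene");cv2.imwrite("pics/s7.png",s)
a=cv2.resize(s[200:400,340:540],(500,500),interpolation=cv2.INTER_CUBIC);b=cv2.resize(im[40:400,380:560],(300,600))
c=np.zeros((600,800,3),np.uint8);c[:500,:500]=a;c[:,500:]=b;cv2.imwrite("pics/c7.png",c)
E
```

```text
clock: 16.38
ee_pos: [0.4837, 0.1295, 0.2372]
eef_rot: [-2.211, -2.231, 0.0]
contact_force: [0.3, -0.1, -3.7]
gripper_width: 0.0131
finger_force: 59.5
[0.48392195 0.12948403 0.23761417] [2.21111430e+00 2.23110699e+00 6.29790954e-04]
```

View pics/c7.png

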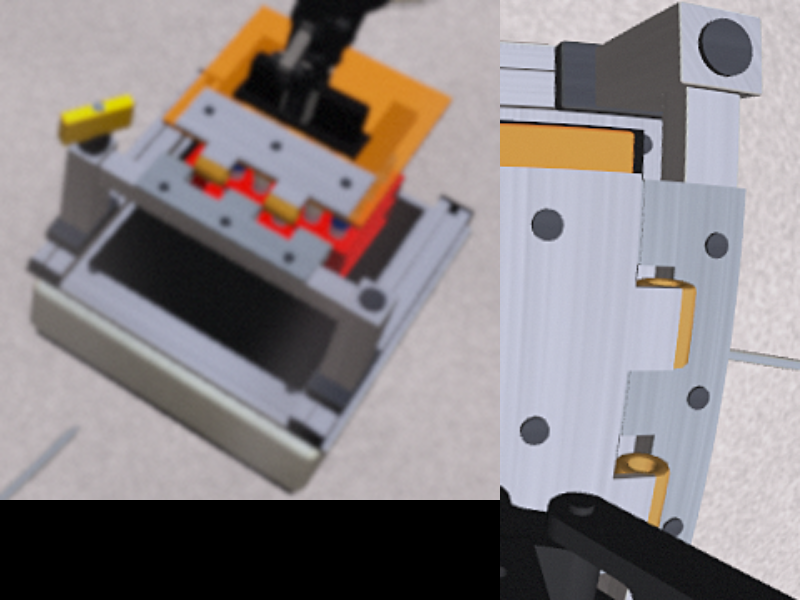

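```bash
python3 - <<'E'
import re
s=open('m.py').read().replace("w6","w7").replace("496,75,20","515,68,20").replace("491,180,8","509,187,8").replace("s2=np.array([484,264.])","s2=refine(g,499,279,7)")
s=s.replace("[.4810886,.12905072,.26591291]","[.4838,.1295,.2375]").replace("(480,209),(465,318.5)","(479.5,209.5),(464.8,318.5)").replace("-.004)/.003","-.009)/.003")
s+='''
S2=plane("wrist",s2,.2085,P);print("from s2",s2,S2-Rz(.009)@[.024,0,.0135])
print("yaw screws",np.arctan2(*(S-S2)[[1,0]])-np.pi/2)
P6=json.load(open("w6.json"));print("tri s1",tri([ray("wrist",s1,P),ray("wrist",[491.37,179.73],P6)]),"triD",tri([ray("wrist",D,P),ray("wrist",[495.4,75.3],P6)]))
'''
exec(s)
E
```

```text
px [514.69158879  68.10046729] [509.46206897 187.26206897]
bar [0.5827 0.2421 0.207 ]
bar [0.5821 0.1801 0.207 ]
bar [0.581  0.1803 0.209 ]
bore from D [0.55972819 0.12990712 0.195     ]
from screw [0.55774079 0.12999602 0.195     ]
cover px [407.79828326 174.89270386] [400.26923077 298.36813187]
cover origin rel (TCP,-28mm) [0.0003 0.0006 0.0007 0.0087] 0.1449141403690356
cover bore [0.55908083 0.13077392 0.22117083]
pred px [[478.2, 211.2], [463.8, 319.7]]
from s2 [498.41322314 278.52066116] [0.55767211 0.13065263 0.195     ]
yaw screws 0.007728019958344268
tri s1 [0.58268382 0.18003016 0.20608443] triD [0.58155333 0.24158242 0.20905433]
```

```bash
python3 jog.py '[[-0.0005, 0.0002, 0.006, 0, 0, 0], [0, 0, 0.006, 0, 0, 0], [0, 0, 0, 0, 0, 0]]'; python3 jog.py '[[0, 0, 0.006, 0, 0, 0], [0, 0, 0.006, 0, 0, 0], [0, 0, 0, 0, 0, 0]]';python3 jog.py '[[0, 0, 0.002, 0, 0, 0], [0, 0, 0, 0, 0, 0], [0, 0, 0, 0, 0, 0], [0, 0, 0, 0, 0, 0]]'
python3 - <<'E'
from h import *
import json
p=camrig.camera_params("wrist");im=camrig.camera("wrist");cv2.imwrite("pics/w8.png",im)
json.dump({k:np.array(v).tolist() for k,v in p.items()},open("w8.json","w"))
for i in range(3):
    s=camrig.camera("scene");o=status.observe();print(o["ee_pos"],o["eef_rot"],o["contact_force"])
cv2.imwrite("pics/s8.png",s)
a=cv2.resize(s[200:400,340:540],(500,500),interpolation=cv2.INTER_CUBIC);b=cv2.resize(im[40:400,380:560],(300,600))
c=np.zeros((600,800,3),np.uint8);c[:500,:500]=a;c[:,500:]=b;cv2.imwrite("pics/c8.png",c)
E
```

```text
clock: 16.85
ee_pos: [0.4834, 0.129, 0.2244]
eef_rot: [-2.211, -2.231, 0.002]
contact_force: [0.1, -0.2, -3.3]
gripper_width: 0.0137
finger_force: 59.6
clock: 17.23
ee_pos: [0.4834, 0.129, 0.2125]
eef_rot: [-2.211, -2.231, 0.002]
contact_force: [-0.0, -0.4, -4.0]
gripper_width: 0.0129
finger_force: 59.6
clock: 17.73
ee_pos: [0.484, 0.129, 0.2115]
eef_rot: [2.211, 2.231, 0.0]
contact_force: [0.4, 0.2, -2.9]
gripper_width: 0.0129
finger_force: 59.6
[0.48397635 0.1289824  0.2114023 ] [2.21131391e+00 2.23131654e+00 2.18224319e-04] [ 0.42412233  0.16739779 -3.63535873]
[0.48395574 0.12897184 0.21136806] [2.21140068e+00 2.23132797e+00 1.34528042e-04] [-0.50922882  0.01935662 -4.57210319]
[0.48394892 0.12901347 0.21136065] [2.21136953e+00 2.23139620e+00 1.61243135e-04] [-1.05083359  0.51547099 -3.15571338]
```

View pics/c8.png

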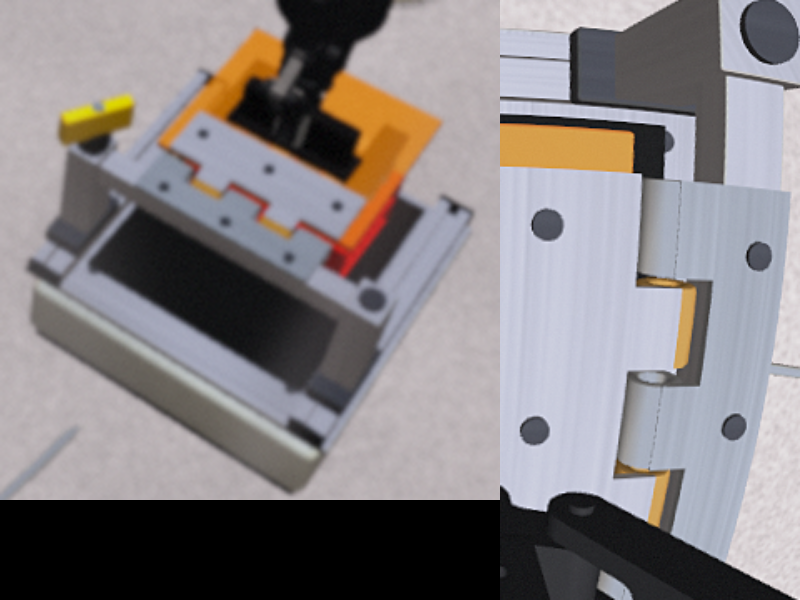

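```bash
python3 - <<'E'
from h import *
import json
P=json.load(open("w8.json"))
for n,q in dict(b1=(479.3,209.8),st=(471.8,266),b2=(464.6,318.4)).items(): print(n,plane("wrist",q,.195,P).round(4))
g=cv2.cvtColor(cv2.imread("pics/w8.png"),cv2.COLOR_BGR2GRAY)
q=g[40:80,520:565];k,l,st,c=cv2.connectedComponentsWithStats((q<85).astype(np.uint8));i=1+st[1:,4].argmax();D=c[i]+[520,40]
Dp=plane("wrist",D,.207,P);print(D,Dp,Dp-[.024-.001,.112,.012])
o=status.observe();print(o["joint_vel"].round(3) if hasattr(o["joint_vel"],"round") else o["joint_vel"])
E
```

```text
b1 [0.5593 0.1695 0.195 ]
st [0.5588 0.142  0.195 ]
b2 [0.5594 0.1137 0.195 ]
[541.40945674  58.80080483] [0.58295228 0.24209709 0.207     ] [0.55995228 0.13009709 0.195     ]
[ 0.001  0.    -0.002  0.001 -0.001 -0.001]
```

```bash
python3 -c "
from plant import r, camrig, status
print(r.finish_job())"
```

```text
the job is handed in; nothing more can be done
None
```

I tightened the knob (turned about 1.2 rad clockwise) and handed the job in with the cover still gripped, its brass knuckles down between the bar's steel ones and the bores within about 1 mm by camera; the verdict was not shown.

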